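# Unbolt the lid of the test kiln against its spring safety catch

## Task

The little kiln has cooled and its lid is to be unbolted. With one fingertip press the red pad of the spring safety catch right down and keep it down while the other fingertip pushes the bolt's black upright handle all the way back, out of the keeper, without forcing it; then come away so that the catch springs up again and keeps the bolt drawn. Grasp and lift nothing: the lid stays shut, and the vent plug on it, the cup and the jar stay where they are.

Things in the scene. Friction and masses are not known exactly. Their poses are not given: they have to be found in the camera images.
- kiln: White steel bench kiln, fixed, 300 x 340 mm, 245 mm high to its flat top. Origin: centre of its underside on the table. z up; its +x runs from the fixed front rim (45 mm deep, carries the keeper, on the robot's side within about 0.45 rad) to the lid's hinge at the back. The points and joints below are all on its top.
- lid (a joint): Opening angle of the kiln's steel lid (253 x 340 mm, 2.2 kg, hinged at the back), rad; 0 = shut, as it must stay.
- lid_handle (a point): Top of the lid's lift handle at its middle: dark bar with a wooden sleeve, 100 mm long along kiln y, 37 mm above the lid. Not needed; leave it alone. Kiln axes.
- lock_plate (a point): Point on the lock's 3 mm back plate under the bolt's collar (bolt shot), 248 mm above the table; kiln axes. Heights of the lock are given from here. Guide brackets 8 mm thick stand 21 mm in front of (kiln -x) and 64 mm behind this point, 30 mm high, 12 mm to either side of the rod's axis; nothing else fixed on the plate is higher.
- keeper (a point): Top centre of the steel staple on the fixed front rim that takes the bolt's nose, 33 mm high, 54 mm in front (kiln -x) of lock_plate.
- bolt (a joint): How far the brass bolt is drawn, m: 0 = shot, nose in the keeper; 0.028 = end stop, fully drawn. It slides along kiln +x, away from the keeper, with about 2 N friction and no spring. With the catch up it moves 1.5 mm at most. Drawn over 25 mm, the released catch comes up in front of its lug and keeps it drawn. Rod 12 mm thick, 138 mm long, axis 20 mm above the plate.
- bolt_handle (a point): Centre of the top of the bolt's black upright handle: a round post 14 mm thick, from 10 to 46 mm above the plate, standing 26 mm off the rod's axis (kiln -y) on a side arm. Moves with the bolt; kiln axes. Push it from the keeper's side towards kiln +x. A fingertip up to 20 mm thick, 8 mm or more above the plate, finds room there.
- catch (a joint): Angle of the spring safety catch, rad: 0 = up, 0.20 = down on its stop. Below 0.10 its nib blocks the bolt, above 0.12 the bolt is free. At the pad's centre about 2.5 N starts it and about 6 N brings it to the stop; it springs up when let go (only to about 0.09 while the bolt's lug is above the nib, from 2 to 24 mm drawn).
- catch_pad (a point): Centre of the top of the catch's red pad, 50 mm (kiln x) by 26 mm (kiln y), 18 mm above the plate when up, going down 6.6 mm to the stop. It is 61 mm from the bolt's handle along kiln +y and, bolt shot, 3 mm nearer the front than it. Moves with the catch; x axis as the kiln's. A fingertip may slide along it as the hand follows the bolt.
- catch_nib (a point): Top of the catch's dark steel nib (5 x 6 mm), which stands behind the bolt's side lug; 23 mm above the plate when up. The catch is a steel leaf, 52 x 52 mm, hinged along kiln x at its outer edge, 51 mm from the nib and 33 mm from the pad's centre, so the side towards the bolt sinks farthest.
- plug: White ceramic vent plug standing loose on the lid, 36 mm wide, 30 mm high; origin at the centre of its underside. Leave it.
- cup: White porcelain cup painted with gold and copper blossoms, 76 mm wide at the rim, 85 mm high, on the table beside the kiln; origin at the centre of its underside. Leave it.
- jar: Small amber glass jar with a black lid, 48 mm wide, 62 mm high, on the table beside the kiln; origin at the centre of its underside. Leave it.

How it is judged:
On the way, in this order (a step that is already met when the one before it is completed fails the run):
1. a finger holds the safety catch down while the bolt is still shot (value of joint catch above 0.13 rad and contact force between the fingers and catch above 0.5 N and value of joint bolt below 0.005 m), for 0.1 s.
2. the bolt is pushed back by a finger while a finger holds the catch down (value of joint bolt between 0.006 and 0.0235 m and value of joint catch above 0.12 rad and contact force between the fingers and catch above 0.3 N and contact force between the fingers and bolt above 0.1 N).
3. the bolt is fully drawn with the catch still held down (value of joint bolt above 0.0245 m and value of joint catch above 0.12 rad and contact force between the fingers and catch above 0.3 N), for 0.05 s.
At the end, for the whole second after the job is handed in: The bolt is drawn at least 23.5 mm of its 28 mm and at rest, the catch has sprung up again (within 0.03 rad), the lid is shut (within 0.02 rad), and plug, cup and jar are within 20 mm of where they stood (value of joint bolt above 0.0235 m and value of joint catch below 0.03 rad and value of joint lid below 0.02 rad and velocity of joint bolt below 0.005 m/s and distance of each of plug, cup, jar from where it was at the start of the episode below 0.02 m); the robot touches nothing.
It fails at once if the safety catch is let up while the bolt is part-way (value of joint bolt between 0.005 and 0.0225 m and value of joint catch below 0.11 rad).
It fails at once if the bolt's handle is gripped between the fingers instead of pushed with one (horizontal distance between the grasp point and bolt_handle below 0.012 m and contact force between the fingers and bolt above 3 N).
It fails at once if the bolt is forced, with over 70 N on it (contact force between the fingers and bolt above 70 N).
It fails at once if the lid is lifted (value of joint lid above 0.04 rad).
It fails at once if the plug, cup or jar is lifted or shifted by more than 20 mm (distance of any of plug, cup, jar from where it was at the start of the episode above 0.02 m).
It also fails if it takes over 35 s, if anything falls off the work surface, if the arm or the gripper's body presses on something with over 40 N, if the wrist force passes 120 N, or if a joint passes its speed limit or range.

## Robot

A 6-joint arm with a two-finger parallel gripper is mounted at the origin on the work surface. World frame = base frame: x ahead of the robot, y to its left, z up, the work surface at z = 0. Lengths are in m, angles in rad, forces in N, time in s.
With the tool pointing down it reaches from about 0.375 to 0.975 m from the base axis. Payload 3.8 kg.
Tool frame: the origin (TCP) lies midway between the tips of the shut fingers; the grasp point (between the pads) lies 19 mm behind it; z points along the fingers, y is the line along which they close (so a half turn about z gives the same grasp; the last joint's range is limited). The gripper opens to 85 mm and grips with 20 to 120 N. Pads are 22 mm wide; open, the fingers measure 114 mm over their backs; the gripper's body (76 mm by 85 mm) begins 54 mm behind the grasp point. The pads swing forward as they close: fully open they stand 13 mm farther back than shut.
Start: joints at [1.151, 0.264, 1.604, -0, 1.274, -0.037], TCP at [0.252, 0.626, 0.201] pointing down, gripper open.
Joint ranges: [-2.63, 2.63], [-0.94, 2.18], [0.31, 2.57], [-1.31, 4.45], [0, 2.66], [-2.55, 2.55]. Speed limits (rad/s): [2.57, 2.57, 3.14, 3.14, 3.14, 3.14].

## Interface

Orientations are given as a unit quaternion [x, y, z, w].
In Python, from cell import arm gives the robot as it stands. Calls block until the motion is done:
- arm.reach(position, orientation): joint-space move of the TCP to a pose.
- arm.line_to(position, rot=None, rate=0.15, f_stop=None): straight line of the TCP; rot=None keeps the orientation; rate is the mean speed in m/s. With f_stop (N) it stops when the force on the tool has changed by that much, and returns True; else False.
- arm.move_joints(angles): joint-space move.
- arm.grip(opening, squeeze=None): opening from 0.0 (shut) to 1.0 (fully open); squeeze is the grip in N (None keeps the last); returns when the fingers have stopped.
- arm.hold(seconds).
- arm.solve_ik(position, orientation): joint angles nearest the present ones, or None.
- arm.snapshot(name): name is "scene" or "top"; returns a dict with "pixels" (384x512x3 uint8, red, green, blue), "mtx" (3x3 intrinsics, pixels), "R" (3x3) and "t" (3): a world point X has camera coordinates R X + t. Camera axes: x right, y down, z forward; pixel columns grow to the right and rows downward; lengths in m; the calibration is good to about 2 mm. A picture is of the moment at which its call begins. There is no depth.
A pose or a line that the arm cannot do raises arm.IKError and nothing moves.
- arm.sign_off(): hands the job in; it is judged then, once.
Trained networks look in the newest picture that a camera, given by its name, has taken for a name from the list of things; names that differ only in an ending like _2 or _b are one class to them, and where a whole thing is asked for, a point or a joint stands for the part that bears it (a point fixed in the world has none). Each returns a list of dicts, best first, with "confidence" (0 to 1); they miss things now and then, are a little off and sometimes report something else, mostly with a low value. They report only what shows in the picture. A call takes as long as a camera call.
- arm.look_for(camera, label): "box" ([centre column, centre row, width, height] as shares, 0 to 1, of the picture: columns of its width, rows of its height, round what is visible of it).
- arm.spot_point(camera, label): "position" ([row, column] as shares, 0 to 1, of the picture: columns of its width, rows of its height: a listed point, or the origin of a listed thing).
Readings, each from a call of its own:
- arm.read_time(): time.
- arm.read_q(): joint angles.
- arm.read_qd(): joint speeds.
- arm.read_effort(): joint torques, N m.
- arm.read_tcp_pos(): TCP position.
- arm.read_ee_rot(): TCP orientation.
- arm.read_wrist_force(): force on the tool from outside, world axes, zero at the start.
- arm.read_ft_torque(): the same for the moment, N m.
- arm.read_finger_gap(): opening from 0.0 (shut) to 1.0 (fully open).
- arm.read_grasp_force(): force on a finger pad.
Only numpy, scipy, OpenCV 4.12 (cv2) and the standard library are available. Lean on these libraries where they do the work, as an engineer would, in place of code of your own. Each camera call takes 0.05 s, during which the arm holds its last target. There are 200 camera calls.

## Working session

There is one attempt and no reset: what is moved stays moved. The work goes in short steps, each a Python script; the robot and the scene stay as the last script left them, time stands still between calls to the robot, and variables do not carry over. Pictures are saved under pics/ and viewed, at most 10 in all, crops included, and the job is handed in when it is done.

```bash
mkdir -p pics
cat > h.py <<'E'
import numpy as np, cv2
from cell import arm
def pix2z(s,rc,z):
    p=np.array([rc[1]*512,rc[0]*384,1.]);R=np.array(s["R"]);t=np.array(s["t"])
    d=R.T@np.linalg.inv(s["mtx"])@p;c=-R.T@t
    return c+d*(z-c[2])/d[2]
E
python3 - <<'E'
from h import *
Z=dict(lock_plate=.248,keeper=.278,bolt_handle=.294,catch_pad=.266,catch_nib=.271,lid_handle=.282,plug=.245,cup=0,jar=0,kiln=0)
for c in("scene","top"):
    s=arm.snapshot(c);cv2.imwrite(f"pics/{c}0.png",s["pixels"][:,:,::-1])
    print(c,-np.array(s["R"]).T@s["t"])
    for k,z in Z.items():
        for d in arm.spot_point(c,k)[:2]:
            print(k,round(d["confidence"],2),(np.array(d["position"])*[384,512]).round(1),pix2z(s,d["position"],z).round(4))
print(arm.read_tcp_pos(),arm.read_ee_rot(),arm.read_time())
E
```

```text
scene [1.1119871  0.67415691 1.1175246 ]
lock_plate 0.78 [140.2 221. ] [ 0.5353 -0.1121  0.248 ]
keeper 0.84 [120.2 236.9] [ 0.4656 -0.1211  0.278 ]
bolt_handle 0.48 [124.2 215.9] [ 0.5336 -0.1326  0.294 ]
catch_pad 0.58 [135.4 236.6] [ 0.5011 -0.0816  0.266 ]
catch_nib 0.77 [139.6 230.2] [ 0.5297 -0.0758  0.271 ]
catch_nib 0.46 [126.9 216.3] [ 0.5243 -0.1449  0.271 ]
jar 0.56 [231.8 319.8] [0.4114 0.1971 0.    ]
top [0.47044592 0.07963868 0.98267267]
lock_plate 0.65 [212.  353.8] [ 0.5274 -0.1007  0.248 ]
lock_plate 0.24 [209.  378.1] [ 0.5326 -0.1473  0.248 ]
keeper 0.71 [240.7 371.1] [ 0.473  -0.1222  0.278 ]
bolt_handle 0.73 [207.7 376.6] [ 0.5311 -0.1304  0.294 ]
catch_pad 0.7 [217.4 341.1] [ 0.5164 -0.0724  0.266 ]
catch_nib 0.67 [213.  349.5] [ 0.5239 -0.0871  0.271 ]
lid_handle 0.78 [234.6 276.7] [0.4859 0.0479 0.282 ]
plug 0.55 [154.7 266.2] [0.6412 0.0639 0.245 ]
cup 0.9 [194.4 404.6] [ 0.5902 -0.2937  0.    ]
cup 0.58 [242.3 370.3] [ 0.47   -0.1995  0.    ]
jar 0.59 [263.6 216.2] [0.4224 0.1868 0.    ]
[0.25212372 0.6261493  0.20137999] [1.90233704e-01 9.81738834e-01 4.81051500e-06 5.26963706e-06] 1.1
```

Run:
```python
import cv2
a=cv2.imread("pics/top0.png");b=cv2.imread("pics/scene0.png")
cv2.imwrite("pics/t1.png",cv2.resize(a[140:290,250:450],None,fx=4,fy=4,interpolation=cv2.INTER_CUBIC))
cv2.imwrite("pics/s1.png",cv2.resize(b[80:200,170:330],None,fx=5,fy=5,interpolation=cv2.INTER_CUBIC))
```

```text
(no output)
```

View pics/t1.png

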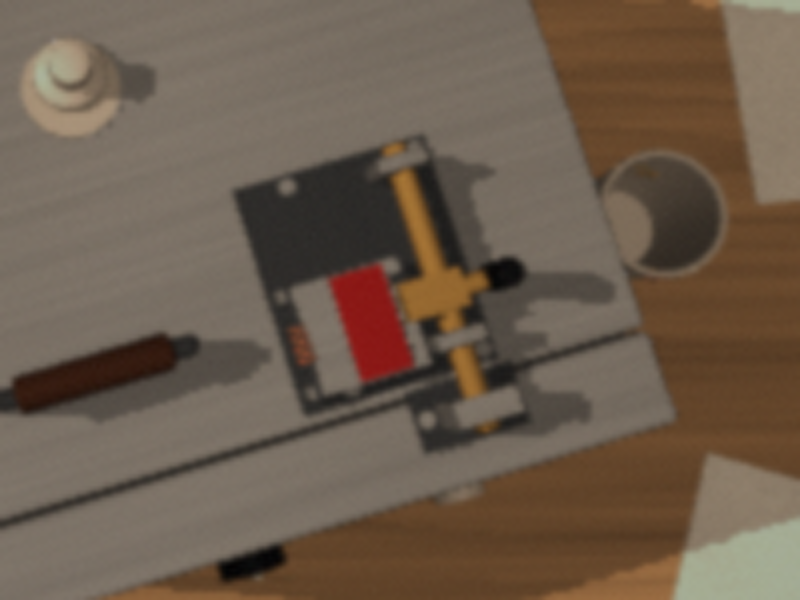

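View pics/s1.png

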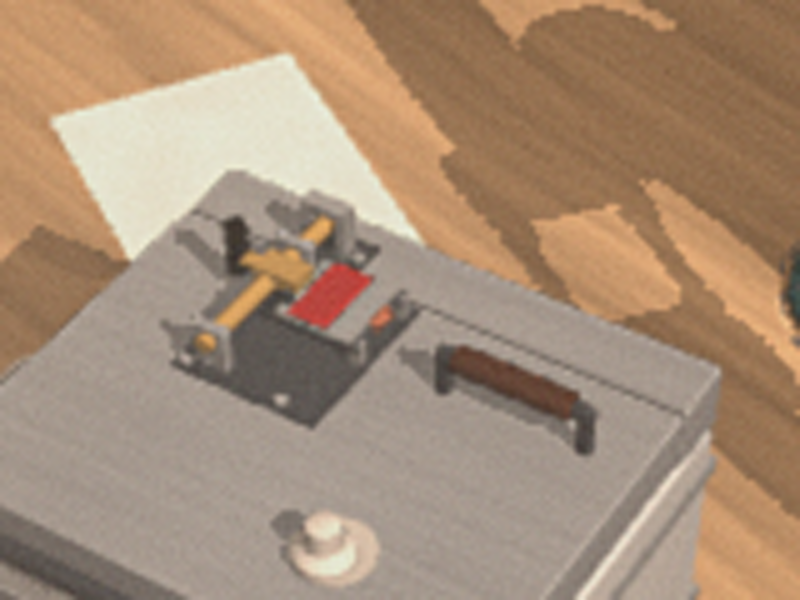

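View pics/top0.png

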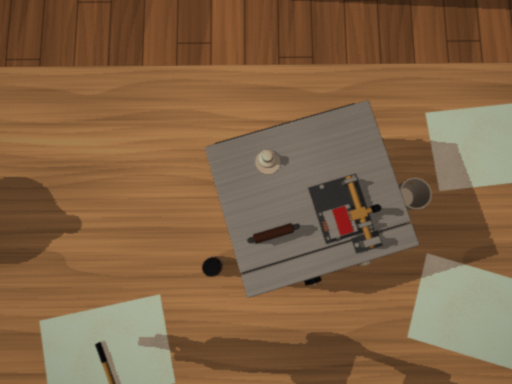

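Both views show the kiln yawed about 0.3 rad, with the bolt's nose towards the robot. In the top image the red pad is centred at about col 343, row 221, the black handle top at 377,208, and the cup stands just to the right of the kiln. I'll refine with the red mask from both cameras.

```bash
cat > fit.py <<'E'
from h import *
from scipy.optimize import least_squares
# planar fit: handle xy + yaw, z's known
P=dict(bolt_handle=(0,0,.294),catch_pad=(-.003,.061,.266))
obs=[];S={}
for c in("scene","top"):
    s=arm.snapshot(c);S[c]=s
    hsv=cv2.cvtColor(s["pixels"],cv2.COLOR_RGB2HSV)
    m=(((hsv[...,0]<6)|(hsv[...,0]>172))&(hsv[...,1]>170)&(hsv[...,2]>90)).astype(np.uint8)
    n,l,st,ce=cv2.connectedComponentsWithStats(m);i=1+st[1:,4].argmax()
    r=cv2.minAreaRect(np.argwhere(l==i)[:,::-1].astype(np.float32)); print(c,"red",st[i],ce[i],r)
    q=np.array([ce[i][1]/384,ce[i][0]/512]);w=pix2z(s,q,.266)
    print(" pad",w.round(4)); obs.append((c,"catch_pad",ce[i]))
    bp=[np.round(pix2z(s,(y/384,x/512),.266)[:2],4) for x,y in cv2.boxPoints(r)]; print(" edges",[(np.linalg.norm(b-a).round(4),np.arctan2(*(b-a)[::-1]).round(3)) for a,b in zip(bp,bp[1:])])
    d=arm.spot_point(c,"bolt_handle")[0]["position"];obs.append((c,"bolt_handle",np.array([d[1]*512,d[0]*384])));print(" handle",pix2z(s,d,.294).round(4))
def W(p,k):
    x,y,z=P[k];c,n=np.cos(p[2]),np.sin(p[2]);return np.array([p[0]+c*x-n*y,p[1]+n*x+c*y,z])
def res(p):
    o=[]
    for c,k,uv in obs:
        v=S[c]["mtx"]@(S[c]["R"]@W(p,k)+S[c]["t"]);o+=list(v[:2]/v[2]-uv)
    return o
f=least_squares(res,[.53,-.13,.3]);print("fit",f.x.round(4),np.round(f.fun,1))
E
python3 fit.py
```

```text
scene red [160  22   8  32  50] [163.66  37.3 ] ((163.8457794189453, 37.421409606933594), (31.78046417236328, 1.8172929286956787), 77.19573211669922)
 pad [ 0.3479 -0.6706  0.266 ]
 edges [(np.float64(0.007), np.float64(2.852)), (np.float64(0.2248), np.float64(1.082)), (np.float64(0.0064), np.float64(-0.317))]
 handle [ 0.5332 -0.121   0.294 ]
top red [333 207  20  28 347] [342.42363112 220.25360231] ((342.5500183105469, 220.1500244140625), (26.56313133239746, 12.965337753295898), 71.56504821777344)
 pad [ 0.5111 -0.0746  0.266 ]
 edges [(np.float64(0.0242), np.float64(-1.265)), (np.float64(0.0485), np.float64(-2.86)), (np.float64(0.0241), np.float64(1.874))]
 handle [ 0.5278 -0.1332  0.294 ]
fit [ 0.5336 -0.1177  2.7329] [49.6 84.2  0.6  0.6 54.2 -1.2 -8.8 -3.1]
```

```bash
sed -i 's/^    n,l,st/    m[:90]=0;m[:,:190]=0\n    n,l,st/; s/>170)&(hsv/>(170 if c=="top" else 150))\&(hsv/' fit.py; python3 fit.py
```

```text
scene red [228 133  16  12 101] [235.73267327 138.45544554] ((235.25001525878906, 138.75), (7.071067810058594, 14.849242210388184), 45.0)
 pad [ 0.5115 -0.0733  0.266 ]
 edges [(np.float64(0.0533), np.float64(-2.872)), (np.float64(0.0263), np.float64(1.437)), (np.float64(0.0526), np.float64(0.26))]
 handle [ 0.5312 -0.1232  0.294 ]
top red [333 207  20  28 347] [342.4092219  220.23631124] ((342.3778381347656, 220.1964569091797), (26.599933624267578, 13.049025535583496), 72.47443389892578)
 pad [ 0.5111 -0.0746  0.266 ]
 edges [(np.float64(0.0244), np.float64(-1.28)), (np.float64(0.0486), np.float64(-2.877)), (np.float64(0.0242), np.float64(1.86))]
 handle [ 0.5289 -0.1295  0.294 ]
fit [ 0.5295 -0.1304  0.2658] [ 0.5  0.  -1.1 -1.5 -1.2  0.3  0.5 -0.3]
```

```bash
cat >> h.py <<'E'
from scipy.spatial.transform import Rotation as Ro
yaw=.275; ex=np.array([np.cos(yaw),np.sin(yaw),0]);ey=np.array([-ex[1],ex[0],0])
H=np.array([.5305,-.131,0])
def pose(dx,z,dy=.0305): return H+dx*ex+dy*ey+[0,0,z]
def quat(s): return Ro.from_matrix(np.c_[s*ex,-s*ey,[0,0,-1]]).as_quat()
E
python3 - <<'E'
from h import *
p=arm.read_tcp_pos()
for s in(1,-1): print(s,arm.solve_ik(pose(-.023,.42),quat(s)))
q=min([j for s in(1,-1) if (j:=arm.solve_ik(pose(-.023,.42),quat(s))) is not None],key=lambda j:abs(j[5]))
arm.line_to([p[0],p[1],.42],rate=.2)
arm.grip(.55)
arm.move_joints(q)
R=arm.read_ee_rot()
arm.line_to(pose(-.023,.32),rate=.1)
print(arm.read_tcp_pos(),pose(-.023,.32),arm.read_finger_gap(),arm.read_wrist_force(),arm.read_time())
a=arm.snapshot("top")["pixels"][140:290,250:450];b=arm.snapshot("scene")["pixels"][80:180,170:310]
f=lambda i:cv2.resize(i,(400,300),interpolation=cv2.INTER_CUBIC)
cv2.imwrite("pics/h2.png",np.hstack([f(a),cv2.resize(b,(400,300),interpolation=cv2.INTER_CUBIC)])[:,:,::-1])
E
```

```text
1 [-2.61182014e-01 -1.05727536e-01  1.60926048e+00 -4.44089210e-16
  1.63805971e+00  1.03461431e+00]
-1 [-2.61182014e-01 -1.05727536e-01  1.60926048e+00 -4.44089210e-16
  1.63805971e+00 -2.10697834e+00]
[ 0.50059457 -0.10802878  0.32096124] [ 0.50008204 -0.10789161  0.32      ] 0.5515494211794826 [0.29623679 0.31240859 0.78115187] 7.0917
```

View pics/h2.png

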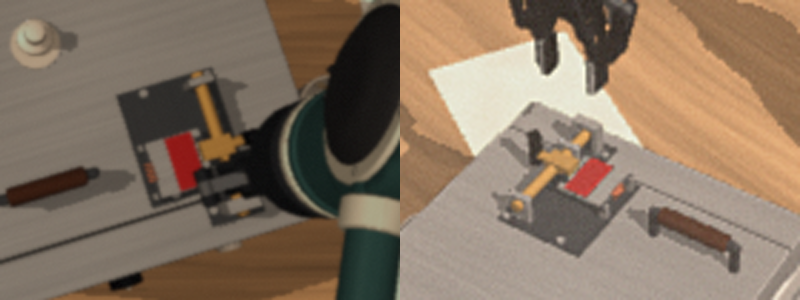

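The left half shows the gripper leaning right by parallax, with a fingertip beside the red pad. The right half shows both fingertips above the lock (about col 222,row 103 and col 238,row 110 full-frame). I'll check against projections.

Run:
```python
from h import *
C={c:arm.snapshot(c) for c in("scene","top")}
print(arm.read_tcp_pos(),arm.read_time())
def pr(c,X):
    s=C[c];v=s["mtx"]@(s["R"]@X+s["t"]);return (v[:2]/v[2]).round(1)
for c in C:
    for n,dy in(("handlefinger",0),("padfinger",.061)):
        for z in(.32,.327): print(c,n,z,pr(c,pose(-.023,z,dy)))
a=C["top"]["pixels"][185:245,300:400];b=C["scene"]["pixels"][85:160,190:290]
cv2.imwrite("pics/h3.png",np.hstack([cv2.resize(a,(400,240),interpolation=2),cv2.resize(b[:60],(400,240),interpolation=2)])[:,:,::-1])
```

```text
[ 0.50045752 -0.10801985  0.32079565] 7.2917
scene handlefinger 0.32 [221.2 112.4]
scene handlefinger 0.327 [221.1 110.4]
scene padfinger 0.32 [239.2 119.7]
scene padfinger 0.327 [239.2 117.7]
top handlefinger 0.32 [385.8 219.5]
top handlefinger 0.327 [387.2 219.3]
top padfinger 0.32 [352.  229.7]
top padfinger 0.327 [353.  229.5]
```

View pics/h3.png

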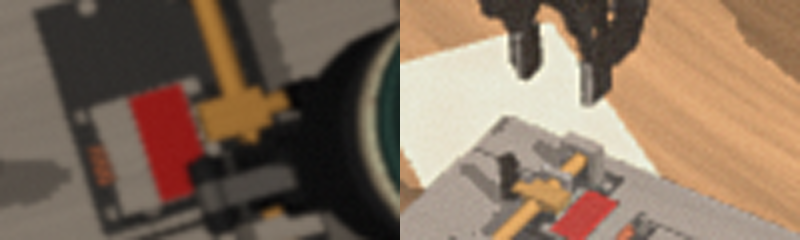

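Run:
```python
from h import *
arm.line_to(pose(-.022,.30),rate=.08)
print(arm.read_wrist_force(),arm.read_ft_torque())
print(arm.line_to(pose(-.022,.235),rate=.03,f_stop=2.0))
print(arm.read_tcp_pos(),arm.read_wrist_force(),arm.read_ft_torque(),arm.read_time())
a=arm.snapshot("top")["pixels"][185:245,300:400];b=arm.snapshot("scene")["pixels"][85:145,190:290]
cv2.imwrite("pics/h4.png",np.hstack([cv2.resize(i,(400,240),interpolation=2) for i in(a,b)])[:,:,::-1])
```

```text
[ 1.29247751 -0.2906887   0.2942277 ] [-0.04651691 -0.0243363   0.04025714]
False
[ 0.501154   -0.10762621  0.23516605] [-0.51282039 -0.53734009  0.32662315] [ 0.00493232  0.00297182 -0.0037772 ] 10.0083
```

View pics/h4.png

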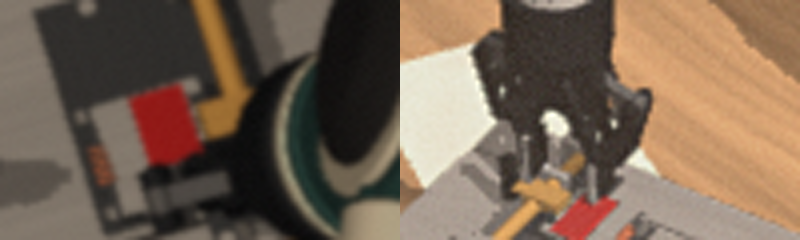

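The right view shows the finger tip just above the red pad's front end (about col 238,row 135), and the handle finger in front of the black handle. There is no contact yet, so the tips sit well above the nominal TCP at this opening. I'll continue slowly under force watch.

Run:
```python
from h import *
for z in(.231,.227,.223):
    st=arm.line_to(pose(-.022,z),rate=.02,f_stop=2.5)
    print(st,arm.read_tcp_pos(),arm.read_wrist_force(),arm.read_ft_torque(),arm.read_finger_gap(),arm.read_time())
    if st: break
b=arm.snapshot("scene")["pixels"][85:145,190:290]
cv2.imwrite("pics/h5.png",cv2.resize(b,(800,480),interpolation=2)[:,:,::-1])
```

```text
True [ 0.50146836 -0.10793319  0.23182293] [-0.08092257 -0.545455    2.96566903] [-0.03664965 -0.05317289  0.04766032] 0.5467212633594076 10.35
```

View pics/h5.png

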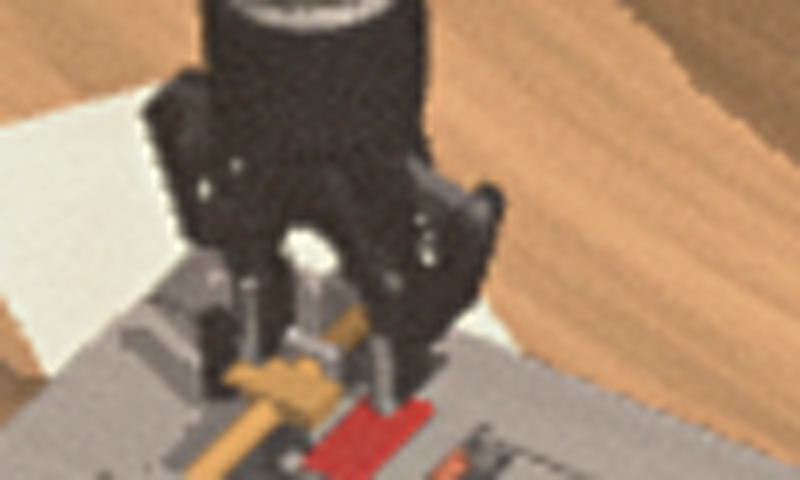

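The pad finger is touching the front end of the red pad (about col 238,row 134), and the handle finger stands in front of the black handle. Next I press in steps.

Run:
```python
from h import *
z=.232
while z>.219:
    z-=.0015
    arm.line_to(pose(-.022,z),rate=.02,f_stop=12); f=np.mean([arm.read_wrist_force() for _ in range(3)],0)
    print(round(z,4),arm.read_tcp_pos()[2].round(4),f.round(2),arm.read_time())
    if f[2]>10: break
arm.hold(.25);print(arm.read_wrist_force(),arm.read_tcp_pos(),arm.read_finger_gap(),arm.read_time())
```

```text
0.2305 0.231 [ 0.6  -0.79  3.56] 10.65
0.229 0.2293 [ 2.05 -2.85  5.31] 10.9
0.2275 0.2279 [ 1.24 -2.58  5.03] 11.15
0.226 0.2269 [ 0.77 -2.95  6.52] 11.4
0.2245 0.2266 [-1.23 -1.61 11.16] 11.65
[-1.59663914 -2.68004888 11.62708032] [ 0.50166164 -0.10797717  0.2266191 ] 0.5526404441513466 11.9
```

Run:
```python
from h import *
p0=arm.read_tcp_pos();f0=arm.read_wrist_force()
rep=lambda s:print(s,((arm.read_tcp_pos()-p0)@ex*1e3).round(1),(arm.read_tcp_pos()[2]-p0[2]).round(4),"fx",((arm.read_wrist_force()-f0)@ex).round(1),"fy",((arm.read_wrist_force()-f0)@ey).round(1),"fz",arm.read_wrist_force()[2].round(1),arm.read_time())
for dx in(-.018,-.014,-.009,-.004,.001,.005,.008,.010,.012,.014,.016):
    st=arm.line_to(pose(dx,.2245),rate=.03,f_stop=12);rep((dx,st))
    if st: break
```

```text
(-0.018, False) 1.3 -0.0002 fx -6.3 fy -0.8 fz 15.7 12.1833
(-0.014, False) 4.7 -0.0001 fx -9.2 fy -0.9 fz 16.4 12.4667
(-0.009, False) 8.7 -0.0002 fx -11.3 fy -0.9 fz 18.3 12.7833
(-0.004, False) 13.4 -0.0002 fx -14.0 fy -0.7 fz 18.4 13.1
(0.001, False) 18.6 -0.0002 fx -11.9 fy -0.6 fz 18.0 13.4167
(0.005, False) 22.8 -0.0001 fx -11.2 fy -0.7 fz 17.5 13.7
(0.008, False) 25.7 -0.0002 fx -12.5 fy -0.0 fz 18.0 13.95
(0.01, False) 27.4 -0.0002 fx -13.6 fy -0.8 fz 18.0 14.2
(0.012, False) 29.1 -0.0002 fx -13.1 fy -0.3 fz 17.6 14.45
(0.014, False) 31.3 -0.0002 fx -12.3 fy -0.1 fz 17.7 14.7
(0.016, False) 32.9 -0.0002 fx -13.7 fy -0.7 fz 18.7 14.95
```

Run:
```python
from h import *
a=arm.snapshot("top")["pixels"][165:255,300:420];b=arm.snapshot("scene")["pixels"][85:160,190:290]
cv2.imwrite("pics/h6.png",np.hstack([cv2.resize(i,(400,300),interpolation=2) for i in(a,b)])[:,:,::-1])
```

```text
(no output)
```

View pics/h6.png

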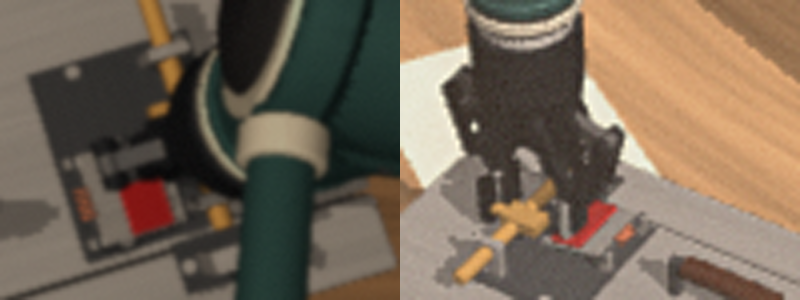

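The bolt has moved well back: the rod now projects far beyond the rear bracket (top crop 150,0–175,85) and the finger is still on the pad. I'll continue until the end stop is felt.

Run:
```python
from h import *
f0=arm.read_wrist_force();p0=pose(-.022,0)
for dx in(.0175,.019,.0205,.022,.0235):
    st=arm.line_to(pose(dx,.2245),rate=.02,f_stop=10);arm.hold(.05)
    fx=(arm.read_wrist_force()-f0)@ex
    print(dx,st,((arm.read_tcp_pos()-p0)@ex*1e3).round(1),"fx",fx.round(1),"z",arm.read_tcp_pos()[2].round(4),arm.read_wrist_force()[2].round(1),arm.read_time())
    if st or fx<-7: break
arm.hold(.15)
s=arm.snapshot("top");np.save("top_end.npy",s["pixels"])
b=arm.snapshot("scene")["pixels"][85:160,190:290]
cv2.imwrite("pics/h7.png",np.hstack([cv2.resize(i,(400,300),interpolation=2) for i in(s["pixels"][155:245,310:430],b)])[:,:,::-1])
```

```text
0.0175 False 33.4 fx -4.2 z 0.2264 20.9 15.35
0.019 False 33.3 fx -8.9 z 0.2264 23.7 15.65
```

View pics/h7.png

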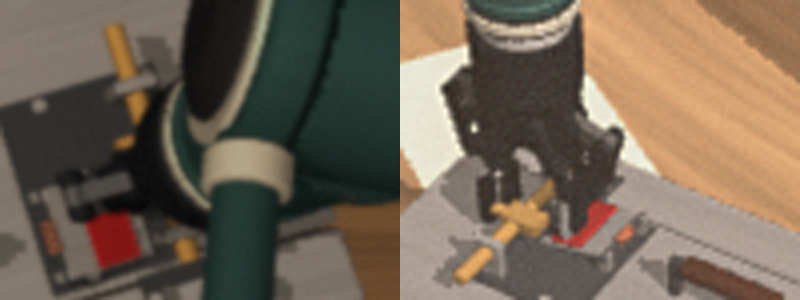

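The tool has stopped advancing at 33.3 mm while the force rises, so the end stop is reached. The rod stands fully out behind the rear bracket. I'll lift straight up, so the handle stays backed while the catch rises.

Run:
```python
from h import *
p=pose(.0175,.2245)
arm.line_to(p+[0,0,.02],rate=.05)
arm.line_to(p+[0,0,.14],rate=.12)
arm.line_to(p+[0,0,.14]-.05*ex+.0*ey,rate=.15)
q=arm.read_q();q[0]-=.6;arm.move_joints(q);arm.hold(.2)
print(arm.read_tcp_pos(),arm.read_wrist_force(),arm.read_time())
a=arm.snapshot("top")
for k,z in dict(bolt_handle=.294,catch_pad=.266,catch_nib=.271,cup=0,jar=0,plug=.245).items():
    print(k,[(round(d["confidence"],2),pix2z(a,d["position"],z)[:2].round(4)) for d in arm.spot_point("top",k)[:1]])
b=arm.snapshot("scene")["pixels"][85:160,180:280]
cv2.imwrite("pics/h8.png",np.hstack([cv2.resize(i,(400,300),interpolation=2) for i in(a["pixels"][155:245,310:430],b)])[:,:,::-1])
```

```text
[ 0.34378405 -0.36760307  0.36446728] [-0.36372938 -1.14545579  0.30119547] 19.425
bolt_handle [(0.78, array([ 0.5551, -0.124 ]))]
catch_pad [(0.78, array([ 0.5122, -0.0745]))]
catch_nib [(0.86, array([ 0.5234, -0.0788]))]
cup [(0.64, array([ 0.5864, -0.2797]))]
jar [(0.82, array([0.4204, 0.199 ]))]
plug [(0.64, array([0.6396, 0.06  ]))]
```

View pics/h8.png

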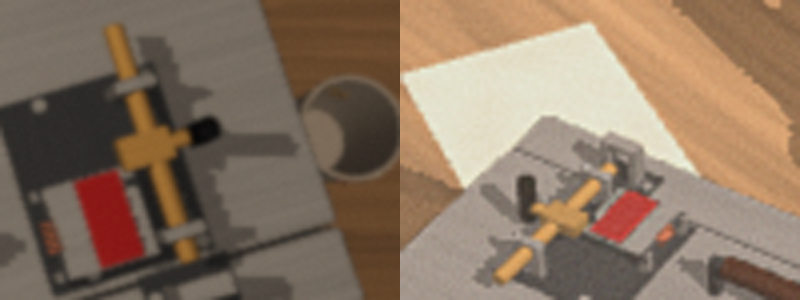

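The handle has moved about 27 mm back and the bolt's nose is clear of the keeper. The lug lies behind the catch, which is up again (red pad at crop 110,220), and the cup, jar and plug show no shift beyond detector noise. I'm handing in.

```bash
python3 -c "
from cell import arm
print(arm.sign_off())"
```

```text
the job is handed in; nothing more can be done
None
```

The job is handed in (no verdict was returned): the bolt was pushed back to its end stop with the catch held down, the final pictures show the catch up again in front of the lug, and the lid, plug, cup and jar appear unmoved.

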